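Latch the hatch of a detector enclosure with its wing knob

ROBOT

A 6-joint arm with a two-finger parallel gripper is mounted at the origin on a cart in front of the work surface, level with it; the furniture and walls round the work are solid. World frame = base frame: x ahead of the robot, y to its left, z up, the work surface at z = 0. Lengths are in m, angles in rad, forces in N, time in s.
With the tool pointing down it reaches from about 0.35 to 0.8 m from the base axis. Payload 7.3 kg.
Tool frame: the origin (TCP) lies between the finger pads; the fingertips stand 25 mm ahead of it and the grasp point (between the pads) lies 6 mm ahead of it (r.tip_extent is the distance from the TCP to the fingertips, in m); z points along the fingers, y is the line along which they close (so a half turn about z gives the same grasp; the last joint's range is limited). The gripper opens to 85 mm and grips with 20 to 120 N. Pads are 22 mm wide; open, the fingers measure 114 mm over their backs; the gripper's body (76 mm by 85 mm) begins 54 mm behind the grasp point. The pads swing forward as they close: fully open they stand 13 mm farther back than shut.
Start: joints at [1.142, 0.342, 1.524, -0, 1.275, -0.146], TCP at [0.146, 0.504, 0.256] pointing down, gripper open.
Joint ranges: [-2.53, 2.53], [-0.77, 2.02], [0.04, 2.7], [-1, 4.14], [0.28, 2.66], [-3.11, 3.11]. Speed limits (rad/s): [2.57, 2.57, 3.14, 3.14, 3.14, 3.14].

INTERFACE

Orientations are given as a unit quaternion [x, y, z, w].
In Python, from workcell import r, command_gripper, optics gives the robot as it stands. The module is installed in compiled form; this text tells all that it offers. Calls block until the motion is done:
- r.reach(position, orientation): joint-space move of the TCP to a pose.
- r.move_straight(position, orientation=None, speed=0.15, max_force=None): straight line of the TCP; orientation=None keeps the orientation; speed is the mean speed in m/s. With max_force (N) it stops when the force on the tool has changed by that much, and returns True; else False.
- r.movej(angles): joint-space move.
- command_gripper(opening, force=None): finger opening in m; force is the grip in N (None keeps the last); returns when the fingers have stopped.
- r.hold(seconds).
- r.solve_ik(position, orientation): joint angles nearest the present ones, or None.
- r.read_state(): the state.
- optics.get_image(name): name is "scene" or "top"; returns (picture, depth): 384x512x3 uint8, red, green, blue; 384x512 float32, m along the optical axis (not along the pixel's ray), 0 where there is no reading.
- optics.camera_model(name): a dict with "K" (3x3 intrinsics, pixels), "R" (3x3) and "t" (3): a world point X has camera coordinates R X + t. Camera axes: x right, y down, z forward; pixel columns grow to the right and rows downward; lengths in m; the calibration is good to about 2 mm. A picture is of the moment at which its call begins. camera_model takes no time and is no camera call.
A pose or a line that the arm cannot do raises r.PlanningError and nothing moves.
- r.finish_job(): hands the job in; it is judged then, once.
The state is a dict: "time_s": time; "joint_positions": joint angles; "dq": joint speeds; "tau": joint torques, N m; "eef_pos": TCP position; "eef_rot": TCP orientation; "contact_force": force on the tool from outside, world axes, zero at the start; "torque": the same for the moment, N m; "grip_width": finger opening in m; "grip_force": force on a finger pad.
Only numpy, scipy, OpenCV 4.12 (cv2) and the standard library are available. Lean on these libraries where they do the work, as an engineer would, in place of code of your own. Each camera call takes 0.05 s, during which the arm holds its last target. There are 200 camera calls.

TASK

Close the hatch of the small grey enclosure and latch it: swing the hatch down, press it home against its springy seal, and while it is held down turn the wing knob clockwise (seen from above) until its hidden tongue has swung under the frame edge and meets its end stop. Feel your way: press and turn firmly but never force hatch or tongue, let go of the latched hatch, and leave the things round about where they are.

Things in the scene. Friction and masses are not known exactly. Their poses are not given: they have to be found in the camera images.
- enclosure: Fixed grey sheet-metal box, 160 (x) x 160 (y) x 90 mm high, open at the top and closed by a hatch. Origin: centre of its underside, on the worktop. Its x axis points from the front wall (with tube fittings and louvres, nearest the robot) to the hinge at the back, z up.
- hatch_hinge (a point): Middle of the hatch's hinge line, at the back of the enclosure at rim height (68 mm in x and 90 mm in z from the enclosure's origin). Axes as the enclosure's; the hinge line runs along y.
- hatch (a joint): Opening angle of the hatch (rad): 0 lies flat on the rim, grows as the front edge rises. Bare aluminium plate, 4 mm thick, 156 mm wide, from 3 to 143 mm in front of the hinge line; its underside goes through that line. A stiff hinge lets it stay where left (1 to 2 N at the front edge). Latched and let go, it rises 1 to 2 mm from its lowest and stands at 0.015 to 0.1 rad; free, over 0.115.
- hatch_edge (a point): Middle of the hatch's free front edge, on its upper face, 143 mm in front of the hinge line. Moves with the hatch; axes as the enclosure's when the hatch is shut.
- seal_top (a point): Top of the uncompressed rubber bulb seal in the middle of the front rim, 21 mm above the rim, 100 mm long. It meets the hatch at about 0.15 rad and pushes it back up by about 0.45 N per mm at the front edge, unless latched.
- strike: Steel plate inside the front wall; its bracket carries two hard rest screws at the front corners, the edge and the end stop for the tongue. Bracket height was set by hand, unseen, up to 5.5 mm up or down: feel it. Hatch lands on the screws at 0.005 to 0.09 rad, under 6 to 13 N pressed at the knob. Over 20 N (hatch or tongue) on bracket parts harms them. Origin: same as the enclosure's.
- knob (a joint): Wing knob angle (rad), growing clockwise from above. At 0 wings and tongue lie along the enclosure's y (tongue to -y), at 1.57 along x, tongue to the front, under the edge. It passes only with the hatch within 1.3 mm of landing; else it jams on the edge at 0.3 to 0.5. Rubber end stop from 1.6 (5 N at 0.12 rad more, hard after 0.17). Turns with 0.05 to 0.15 N m and stays; 0.4 N m is too much.
- knob_grip (a point): Middle of the black wings, on its axis, 105 mm in front of the hinge line, mid-width. Flange 48 mm across, 6 mm high; on it a straight wing bar 48 mm long, 10 thick, 22 high. Point is 17 mm above the hatch's upper face, 11 below the wing top, 11 above the flange. y runs along the wings, z is the knob's axis. Pressing on flange or wings pushes the hatch down. Turns with knob, tilts with hatch.
- beaker: Empty loose 100 ml glass beaker, 53 mm across, 68 mm high, standing to the left of the enclosure. Origin: centre of its underside. Not to be moved.
- screwdriver: Loose screwdriver, 174 mm long, 24 mm high, lying to the right of the enclosure along its side. Origin: below its middle. Not to be moved.
- meter: Loose handheld meter, 105 x 55 x 24 mm, lying in front of the enclosure. Origin: centre of its underside. Not to be moved.

How it is judged:
By the outcome, as a careful person would: the job done as asked, in the order asked, and still so for the second after the job is handed in, with the robot touching nothing.
It also fails if it takes over 67 s, if anything falls off the work surface, if the arm or the gripper's body presses on something with over 40 N, if the wrist force passes 120 N, or if a joint passes its speed limit or range.

## Working session

There is one attempt and no reset: what is moved stays moved. The work goes in short steps, each a Python script; the robot and the scene stay as the last script left them, time stands still between calls to the robot, and variables do not carry over. Pictures are saved under pics/ and viewed, at most 10 in all, crops included, and the job is handed in when it is done.

```bash
mkdir -p pics; ls
python3 - <<'E'
from workcell import r, command_gripper, optics
import cv2,numpy as np
for n in("scene","top"):
    p,d=optics.get_image(n); cv2.imwrite(f"pics/{n}0.png",p[...,::-1]); np.savez(f"{n}0.npz",p=p,d=d)
    m=optics.camera_model(n); print(n,m["K"].round(1).tolist(),m["R"].round(3).tolist(),m["t"].round(3).tolist())
s=r.read_state();print(s)
E
```

```text
pics
scene [[424.6, 0.0, 252.2], [0.0, 424.6, 187.2], [0.0, 0.0, 1.0]] [[0.718, -0.696, 0.004], [-0.455, -0.473, -0.754], [0.527, 0.54, -0.656]] [-0.405, 0.307, 0.689]
top [[416.7, 0.0, 254.4], [0.0, 416.7, 195.6], [0.0, 0.0, 1.0]] [[0.023, -0.999, -0.023], [-0.985, -0.018, -0.171], [0.171, 0.027, -0.985]] [-0.047, 0.546, 0.862]
{'time_s': 0.1, 'joint_positions': array([ 1.14201450e+00,  3.42651739e-01,  1.52487283e+00,  1.08936928e-05,
        1.27541593e+00, -1.45970510e-01]), 'dq': array([ 0.00041304, -0.00375139, -0.00206403,  0.00028448, -0.00047254,
        0.00023605]), 'tau': array([ 2.80888533e-03, -4.34448230e+01, -2.46490753e+01, -1.13137125e-04,
        4.72334999e-03, -1.05351060e-05]), 'eef_pos': array([0.14633694, 0.50387451, 0.2557131 ]), 'eef_rot': array([ 1.40936425e-01,  9.90018419e-01, -6.44808519e-04, -1.96010686e-04]), 'contact_force': array([-0.96505445,  0.22619884,  0.65173474]), 'torque': array([-0.01916374, -0.0360151 , -0.01565039]), 'grip_force': 0.0, 'grip_width': 0.08538447113501897}
```

View pics/scene0.png

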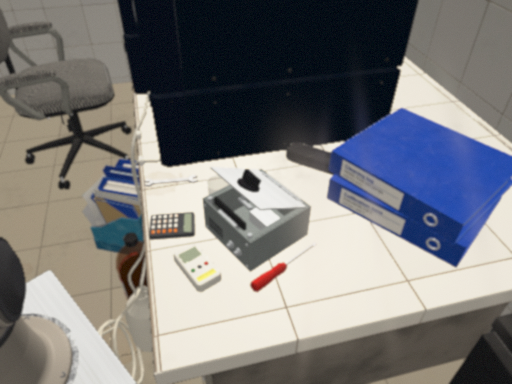

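View pics/top0.png

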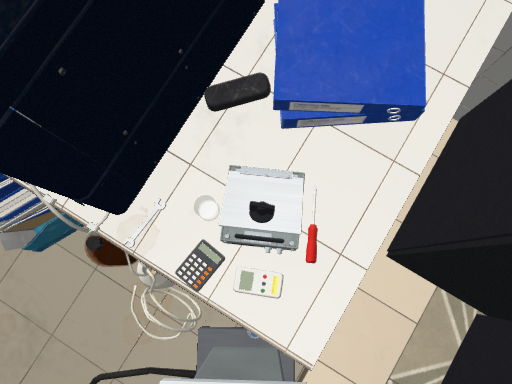

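Scene: hatch partly open, enclosure around top (262,207), black knob at top (262,211) and scene (250,180), beaker at top (206,207), screwdriver at (312,230), meter at (259,282). Next I deproject the hatch, knob and box.

```bash
cat > h.py <<'E'
import numpy as np, cv2
from workcell import r, command_gripper, optics
def cloud(n,d):
    m=optics.camera_model(n); v,u=np.mgrid[0:384,0:512]
    q=np.stack([(u-m["K"][0,2])/m["K"][0,0]*d,(v-m["K"][1,2])/m["K"][1,1]*d,d],-1)
    return (q-m["t"])@m["R"]
def proj(n,X):
    m=optics.camera_model(n); c=np.atleast_2d(X)@m["R"].T+m["t"]; p=c@m["K"].T; return p[:,:2]/p[:,2:]
E
python3 - <<'E'
from h import *
ims=[]
for n,(a,b,w,h) in dict(top=(180,155,150,150),scene=(140,140,190,160)).items():
    z=np.load(n+"0.npz");p,d=z["p"],z["d"];P=cloud(n,d)
    hsv=cv2.cvtColor(p,cv2.COLOR_RGB2HSV)
    ims.append(cv2.resize(p[b:b+h,a:a+w],(400,400*h//w),interpolation=cv2.INTER_CUBIC))
    if n=="top":
        for (u,v) in [(262,185),(235,190),(290,190),(230,225),(295,228),(262,230),(262,205),(262,212),(232,170),(295,175),(225,243),(298,246),(206,209),(206,200),(312,245),(258,282),(330,270),(258,239),(100,180),(125,205)]:
            print((u,v),p[v,u],P[v,u].round(4))
        # hatch plane: bright pixels in region above z .08
        M=np.zeros(d.shape,bool);M[165:240,218:308]=1
        M&=(P[...,2]>.1)&(hsv[...,2]>130)&(d>0)
        Q=P[M];c=Q.mean(0)
        for _ in range(4):
            c=Q.mean(0);N=np.linalg.svd(Q-c,full_matrices=False)[2][2];N*=np.sign(N[2]);e=(Q-c)@N;Q=Q[abs(e)<.006]
        print("plane",c,N,len(Q),e.std(),"angle",np.arccos(N[2]))
        cv2.imwrite("pics/x.png",0*p)
h=min(i.shape[0] for i in ims)
cv2.imwrite("pics/crop0.png",np.hstack([i[:h] for i in ims])[...,::-1])
E
```

```text
(262, 185) [233 235 236] [ 0.5578 -0.0528  0.112 ]
(235, 190) [233 235 237] [0.545  0.0011 0.1195]
(290, 190) [233 236 238] [ 0.548  -0.1094  0.1143]
(230, 225) [234 237 238] [0.4702 0.0054 0.1615]
(295, 228) [235 237 238] [ 0.4673 -0.1168  0.1582]
(262, 230) [133 137 139] [ 0.4623 -0.0549  0.1587]
(262, 205) [37 39 41] [ 0.5084 -0.0541  0.1676]
(262, 212) [23 23 27] [ 0.4958 -0.0543  0.163 ]
(232, 170) [143 150 149] [0.5931 0.011  0.0902]
(295, 175) [198 204 209] [ 0.5837 -0.1207  0.0944]
(225, 243) [202 200 189] [0.4454 0.0288 0.002 ]
(298, 246) [209 205 196] [ 0.4424 -0.1353 -0.0024]
(206, 209) [245 245 243] [0.5196 0.0728 0.0166]
(206, 200) [217 216 210] [0.5395 0.0731 0.0202]
(312, 245) [215  41  34] [ 0.444  -0.1641  0.0204]
(258, 282) [238 237 231] [ 0.3619 -0.0475  0.0226]
(330, 270) [226 223 214] [ 0.391  -0.2062 -0.001 ]
(258, 239) [28 31 31] [ 0.4486 -0.047   0.1098]
(100, 180) [15 22 35] [0.5437 0.2427 0.2021]
(125, 205) [ 3  9 22] [0.523  0.2516 0.0317]
plane [ 0.51820942 -0.05499085  0.13205262] [ 0.47921037 -0.04268171  0.87666168] 3713 0.0011434720158892814 angle 0.501917446436908
```

View pics/crop0.png

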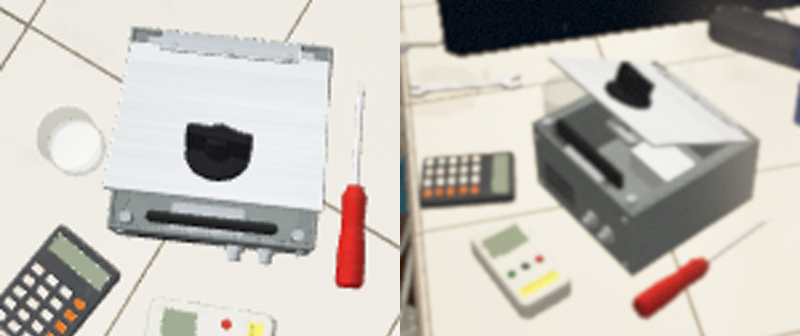

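The crops show the hatch at about 0.5 rad with the wings along y; nothing obstructs it. Next I fit the hatch rectangle in its plane.

```bash
cat >> h.py <<'E'
def fit(n,p,d,roi,zmin=.1):
    P=cloud(n,d); v=cv2.cvtColor(p,cv2.COLOR_RGB2HSV)[...,2]
    M=np.zeros(d.shape,bool);M[roi[2]:roi[3],roi[0]:roi[1]]=1
    M&=(d>0)&(v>125); Q=P[M&(P[...,2]>zmin)]
    for _ in range(4):
        c=Q.mean(0);N=np.linalg.svd(Q-c,full_matrices=False)[2][2];N*=np.sign(N[2]);Q=Q[abs((Q-c)@N)<.004]
    Q=P[M]; Q=Q[abs((Q-c)@N)<.004]
    return c,N,Q,P
E
python3 - <<'E'
from h import *
for n,roi in dict(top=(215,312,160,242),scene=(205,312,160,212)).items():
    z=np.load(n+"0.npz");p,d=z["p"],z["d"]
    c,N,Q,P=fit(n,p,d,roi)
    ey=np.cross(N,[1,0,0]);ey/=np.linalg.norm(ey);ex=np.cross(ey,N)
    q=np.stack([(Q-c)@ex,(Q-c)@ey],1).astype(np.float32)
    (cx,cy),sz,a=cv2.minAreaRect(q)
    C=c+ex*cx+ey*cy
    b=cv2.boxPoints(((cx,cy),sz,a))
    print(n,"N",N.round(4),"ang",np.arccos(N[2]).round(4),"yaw",np.arctan2(N[1],N[0]).round(4),"C",C.round(4),sz,a)
    print((c+b[:,:1]*ex+b[:,1:]*ey).round(4).tolist())
    # knob: dark pixels above plane
    K=cv2.cvtColor(p,cv2.COLOR_RGB2HSV)[...,2]<75
    h=(P-c)@N; m=K&(h>.019)&(h<.04)&(d>0); m[:roi[2]]=0;m[roi[3]:]=0;m[:,:roi[0]]=0;m[:,roi[1]:]=0
    k=P[m]; kq=np.stack([(k-C)@ex,(k-C)@ey],1)
    print("knob upper n",len(k),k.mean(0).round(4),"h max",np.percentile(h[m],[5,50,95]).round(4),"rect",cv2.minAreaRect(kq.astype(np.float32)))
    for nm,(lo,hi) in dict(rim=(.085,.093)).items():
        pass
E
```

```text
top N [ 0.4794 -0.0427  0.8765] ang 0.5022 yaw -0.0888 C [ 0.5302 -0.0559  0.1254] (0.15874753892421722, 0.1574511080980301) 84.60089874267578
[[0.4549, -0.1295, 0.1631], [0.5925, -0.1406, 0.0873], [0.6056, 0.0176, 0.0878], [0.468, 0.0287, 0.1636]]
knob upper n 164 [ 0.506  -0.0537  0.168 ] h max [0.0197 0.0261 0.029 ] rect ((-0.04016390070319176, 0.004482001066207886), (0.044729821383953094, 0.0184108205139637), 61.35873794555664)
scene N [ 0.4788 -0.0434  0.8768] ang 0.5015 yaw -0.0905 C [ 0.6163 -0.0495  0.0788] (0.3744215667247772, 0.1815512627363205) 5.324911594390869
[[0.4452, 0.0188, 0.1756], [0.46, -0.1613, 0.1586], [0.7873, -0.1178, -0.018], [0.7725, 0.0624, -0.001]]
knob upper n 84 [ 0.5033 -0.0599  0.1671] h max [0.0197 0.0239 0.0274] rect ((-0.14231425523757935, -0.004679596051573753), (0.04500056058168411, 0.009309637360274792), 80.92164611816406)
```

```bash
cat >> h.py <<'E'
from scipy.spatial.transform import Rotation as Ro
H=np.array([.5845,-.0612,.090]); YAW=-.0895; SGN=1
u=np.array([np.cos(YAW),np.sin(YAW),0]); Z=np.array([0,0,1.])
def pose(th,phi=0,lift=.015,off=0):
    """TCP pose over the knob: hatch angle th, knob angle phi, TCP lift above knob_grip along the knob axis"""
    N=u*np.sin(th)+Z*np.cos(th); ex=u*np.cos(th)-Z*np.sin(th)
    p=H-.105*ex+(.021+lift)*N+off*ex
    y=SGN*(Ro.from_rotvec(-phi*N).apply(ex)); z=-N; x=np.cross(y,z)
    return p,Ro.from_matrix(np.stack([x,y,z],1)).as_quat()
E
python3 - <<'E'
import h; from h import *
print(r.tip_extent)
for s in(1,-1):
    h.SGN=s
    for a in[(.502,0,.1),(.502,0,.015),(.25,0),(.05,0),(.05,.6),(.05,1.2),(.05,1.8),(.05,1.8,.12)]:
        q=r.solve_ik(*pose(*a)); print(s,a,None if q is None else np.round(q,2))
E
```

```text
0.025
1 (0.502, 0, 0.1) [-0.21  0.69  1.06 -0.06  1.89 -0.13]
1 (0.502, 0, 0.015) [-0.22  0.68  1.3  -0.06  1.66 -0.12]
1 (0.25, 0) [-0.24  0.53  1.56 -0.04  1.3  -0.14]
1 (0.05, 0) [-0.26  0.44  1.77 -0.01  0.99 -0.17]
1 (0.05, 0.6) [-0.26  0.44  1.77 -0.01  0.99  0.43]
1 (0.05, 1.2) [-0.26  0.44  1.77 -0.01  0.99  1.03]
1 (0.05, 1.8) [-0.26  0.44  1.77 -0.01  0.99  1.63]
1 (0.05, 1.8, 0.12) [-0.26  0.32  1.61 -0.01  1.26  1.63]
-1 (0.502, 0, 0.1) [-0.21  0.69  1.06 -0.06  1.89  3.01]
-1 (0.502, 0, 0.015) [-0.22  0.68  1.3  -0.06  1.66  3.02]
-1 (0.25, 0) [-0.24  0.53  1.56 -0.04  1.3   3.01]
-1 (0.05, 0) [-0.26  0.44  1.77 -0.01  0.99  2.98]
-1 (0.05, 0.6) [-0.26  0.44  1.77 -0.01  0.99 -2.71]
-1 (0.05, 1.2) [-0.26  0.44  1.77 -0.01  0.99 -2.11]
-1 (0.05, 1.8) [-0.26  0.44  1.77 -0.01  0.99 -1.51]
-1 (0.05, 1.8, 0.12) [-0.26  0.32  1.61 -0.01  1.26 -1.51]
```

Run:
```python
from h import *
z=np.load("top0.npz");P=cloud("top",z["d"]).reshape(-1,3)
m=(P[:,2]>.1)&(P[:,1]>.1)&(z["d"].ravel()>0);R=np.hypot(P[m,0],P[m,1]);print("obst min radius",R.min(),P[m][R.argmin()])
if np.percentile(R,.1)<.46: raise SystemExit
s=r.read_state()
command_gripper(.04,20)
r.reach([.116,.40,.30],s["eef_rot"])
_,o=pose(0); r.reach([.41,-.037,.30],o)
r.reach(*pose(.502,0,.10))
p,d=optics.get_image("top");q,_=optics.get_image("scene")
s=r.read_state();print(s["time_s"],s["eef_pos"],s["contact_force"],s["grip_width"])
cv2.imwrite("pics/a1.png",np.hstack([cv2.resize(p[150:260,180:340],(400,275)),cv2.resize(q[100:230,160:320],(400,325))[:275]])[...,::-1])
```

```text
obst min radius 0.5694650380380163 [0.4986649  0.27499772 0.19029679]
3.8917 [ 0.55024734 -0.05777386  0.24876164] [-0.12390496 -0.03504752  0.4005392 ] 0.039840734465846
```

View pics/a1.png

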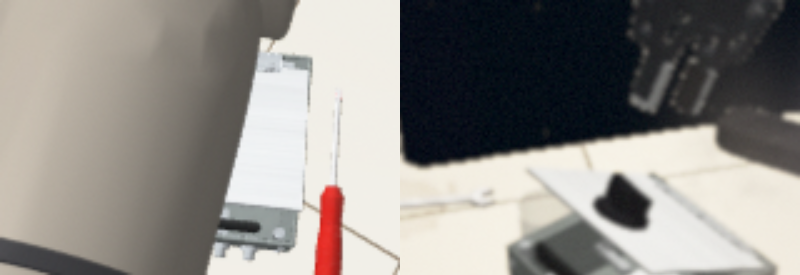

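The gripper stands above the knob along its axis (scene crop, fingers at 670,85; knob at 625,200). I descend with a force guard, then grip lightly.

```bash
cat >> h.py <<'E'
def st(t=""):
    s=r.read_state();print(t,round(s["time_s"],2),"p",s["eef_pos"].round(4),"F",s["contact_force"].round(2),"T",s["torque"].round(3),"w",round(s["grip_width"],4),"gf",round(s["grip_force"],1));return s
E
python3 - <<'E'
from h import *
print(r.move_straight(*pose(.502,0,.03),speed=.08,max_force=5)); st()
print(r.move_straight(*pose(.502,0,.0165),speed=.03,max_force=4)); st("down")
command_gripper(.0,20); st("grip")
q,_=optics.get_image("scene");cv2.imwrite("pics/a2.png",cv2.resize(q[120:230,190:320],(650,550))[...,::-1])
E
```

```text
False
 4.92 p [ 0.5176 -0.0553  0.1857] F [0.2  0.31 0.99] T [-0.037 -0.258 -0.027] w 0.0399 gf 0.0
False
down 5.52 p [ 0.5108 -0.0546  0.1734] F [ 0.19 -0.63 -0.49] T [-0.043 -0.258 -0.004] w 0.0399 gf 0.0
grip 5.88 p [ 0.5122 -0.0542  0.1727] F [ 5.68  1.97 -5.69] T [ 0.162 -1.347 -0.238] w 0.0098 gf 25.2
```

View pics/a2.png

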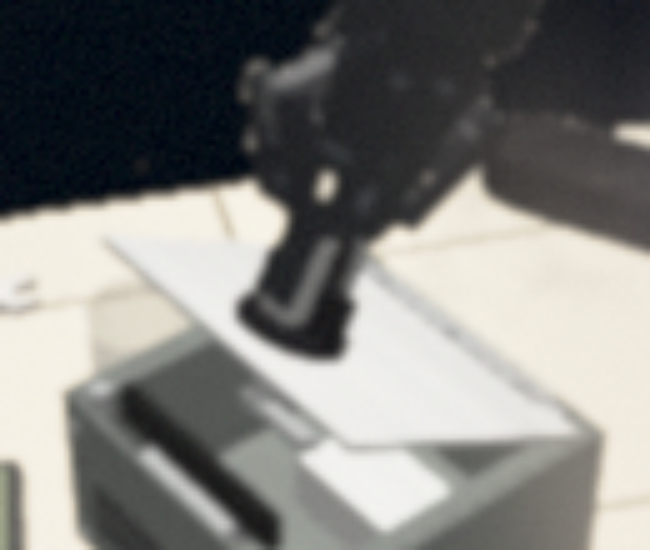

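Run:
```python
from h import *
for off in(.0016,.0030):
    r.move_straight(*pose(.502,0,.0165,off),speed=.02); s=st(f"off {off}")
    F=s["contact_force"];ex=u*np.cos(.502)-Z*np.sin(.502);N=u*np.sin(.502)+Z*np.cos(.502);print("ex,N,y",F@ex,F@N,F@np.cross(Z,u))
```

```text
off 0.0016 6.18 p [ 0.5123 -0.0543  0.1725] F [ 1.29  2.98 -1.27] T [ 0.368 -0.512 -0.265] w 0.0095 gf 25.3
ex,N,y 1.5047286747102073 -0.62401842346702 3.0882323528591744
off 0.003 6.43 p [ 0.5124 -0.0543  0.1724] F [-3.82  3.33  2.05] T [ 0.543  0.402 -0.315] w 0.0096 gf 25.5
ex,N,y -4.580286696516864 -0.17356819756013045 2.9800888448499125
```

```bash
sed -i 's/^H=.*/H=np.array([.5867,-.0614,.090]); YAW=-.0895; SGN=1/' h.py
cat >> h.py <<'E'
def comp(s,th):
    F=s["contact_force"];ex=u*np.cos(th)-Z*np.sin(th);N=u*np.sin(th)+Z*np.cos(th)
    return F@ex,F@N,F@np.cross(Z,u),s["torque"]@N,s["torque"]@np.cross(Z,u)
E
python3 - <<'E'
from h import *
command_gripper(0,40); off=0;lift=.0165
for th in(.502,.45,.4,.35,.3,.25,.2):
    r.move_straight(*pose(th,0,lift,off),speed=.04); s=r.read_state()
    f=comp(s,th); print(th,round(off,4),"ex N y Tn Ty",np.round(f,2),s["eef_pos"].round(4),(s["eef_pos"]-pose(th,0,lift,off)[0]).round(4)); off+=np.clip(f[0]/5000,-.001,.001)
st()
E
```

```text
0.502 0 ex N y Tn Ty [ 0.41 -2.36  4.85 -0.03 -0.1 ] [ 0.5129 -0.0544  0.1733] [-0.0001  0.0004 -0.0001]
0.45 0.0001 ex N y Tn Ty [ 1.95 -3.71  4.53  0.03 -0.31] [ 0.5087 -0.054   0.1693] [-0.0002  0.0004 -0.0001]
0.4 0.0005 ex N y Tn Ty [ 0.84 -3.83  5.46  0.03  0.02] [ 0.5049 -0.0537  0.1653] [-0.0005  0.0004  0.    ]
0.35 0.0006 ex N y Tn Ty [-0.06 -3.03  6.32 -0.02  0.15] [ 0.5012 -0.0534  0.1611] [-0.0006  0.0004  0.0001]
0.3 0.0006 ex N y Tn Ty [-0.99 -3.39  5.77 -0.03  0.17] [ 0.4978 -0.0531  0.1567] [-0.0006  0.0004  0.    ]
0.25 0.0004 ex N y Tn Ty [ 0.37 -4.82  6.43 -0.01  0.12] [ 0.4946 -0.0528  0.1522] [-0.0004  0.0004  0.    ]
0.2 0.0005 ex N y Tn Ty [-0.69 -3.56  6.25  0.02  0.16] [ 0.4916 -0.0525  0.1475] [-0.0005  0.0004 -0.    ]
 8.63 p [ 0.4916 -0.0525  0.1475] F [-0.82  6.35 -3.36] T [ 0.982  0.077 -0.179] w 0.009 gf 45.1
```

Run:
```python
from h import *
off=.0004;lift=.0165;yo=.0015*np.cross(Z,u);prev=None;th=.2
while th>-.02:
    p,o=pose(th,0,lift,off); r.move_straight(p+yo,o,speed=.03 if th>.14 else .015); r.hold(.03); s=r.read_state()
    f=comp(s,th); print(round(th,3),round(off,4),"ex N y Tn Ty",np.round(f,2),((s["eef_pos"]-p-yo)*1e3).round(2)); off+=np.clip(f[0]/5000,-.0005,.0005)
    if prev is not None and th<.14 and (f[1]-prev>1.8 or f[1]>16): break
    if th<=.145: prev=f[1]
    th-=.02 if th>.145 else .005
st()
```

```text
0.2 0.0004 ex N y Tn Ty [-3.48 -2.99 -3.66 -0.1   0.68] [-0.42 -0.84 -0.05]
0.18 -0.0001 ex N y Tn Ty [-0.62 -4.11 -4.6   0.01  0.27] [ 0.03 -0.83  0.  ]
0.16 -0.0002 ex N y Tn Ty [-0.2  -3.84 -5.12 -0.01  0.32] [ 0.17 -0.82  0.03]
0.14 -0.0003 ex N y Tn Ty [-0.27 -4.46 -5.58 -0.02  0.25] [ 0.2  -0.84  0.06]
0.135 -0.0003 ex N y Tn Ty [-0.67 -3.1  -6.11 -0.04  0.32] [ 0.31 -0.84  0.19]
0.13 -0.0005 ex N y Tn Ty [ 0.47 -3.03 -5.62 -0.03  0.33] [ 0.45 -0.87  0.27]
0.125 -0.0004 ex N y Tn Ty [-0.5  -3.26 -5.12  0.03  0.37] [ 0.4  -0.87  0.29]
0.12 -0.0005 ex N y Tn Ty [-0.65 -2.41 -5.87  0.02  0.39] [ 0.51 -0.87  0.37]
0.115 -0.0006 ex N y Tn Ty [-0.01 -1.72 -5.67 -0.06  0.34] [ 0.6  -0.89  0.4 ]
0.11 -0.0006 ex N y Tn Ty [-0.32 -2.16 -4.76  0.01  0.32] [ 0.63 -0.88  0.46]
0.105 -0.0007 ex N y Tn Ty [-0.8  -1.47 -5.41  0.03  0.35] [ 0.7  -0.89  0.5 ]
0.1 -0.0008 ex N y Tn Ty [ 0.85 -1.44 -5.66  0.01  0.32] [ 0.85 -0.92  0.53]
0.095 -0.0006 ex N y Tn Ty [ 0.03  0.1  -6.12 -0.03  0.44] [ 0.68 -0.87  0.55]
0.09 -0.0006 ex N y Tn Ty [-0.7  -0.59 -6.49 -0.08  0.41] [ 0.71 -0.89  0.61]
0.085 
[... 488 characters left out ...]
 Ty [ 0.18  0.51 -5.24  0.02  0.41] [ 1.13 -0.95  0.9 ]
0.05 -0.001 ex N y Tn Ty [ 0.7   1.05 -5.73 -0.03  0.52] [ 1.09 -0.94  0.95]
0.045 -0.0009 ex N y Tn Ty [-1.31  1.78 -6.04 -0.    0.52] [ 0.99 -0.92  0.95]
0.04 -0.0011 ex N y Tn Ty [ 0.66  1.38 -4.98 -0.02  0.46] [ 1.21 -0.95  1.01]
0.035 -0.001 ex N y Tn Ty [-0.35  2.03 -5.97 -0.08  0.52] [ 1.1  -0.93  1.04]
0.03 -0.0011 ex N y Tn Ty [ 0.01  2.13 -5.77 -0.04  0.54] [ 1.17 -0.94  1.06]
0.025 -0.0011 ex N y Tn Ty [-0.02  2.88 -5.76  0.    0.59] [ 1.17 -0.93  1.09]
0.02 -0.0011 ex N y Tn Ty [-1.12  5.11 -4.76 -0.03  0.78] [ 1.21 -0.93  1.34]
 16.57 p [ 0.4832 -0.0514  0.131 ] F [-1.44 -4.65  5.13] T [-0.781  0.857 -0.011] w 0.009 gf 46.6
```

```bash
cat > turn.py <<'E'
from h import *
import sys
phi0,phi1,step=map(float,sys.argv[1:4]); th=.015;off=float(sys.argv[4]);yo=float(sys.argv[5]);dz=float(sys.argv[6]);ey=np.cross(Z,u)
lift=.0165
phi=phi0; base=[]
while phi<=phi1+1e-6:
    p,o=pose(th,phi,lift+dz,off); r.move_straight(p+yo*ey,o,speed=.02); r.hold(.1)
    ss=[]
    for _ in range(3): ss.append(r.read_state()); r.hold(.01)
    f=np.mean([comp(s,th) for s in ss],0); s=ss[-1]
    y=Ro.from_quat(s["eef_rot"]).as_matrix()[:,1]; a=-(np.arctan2(y[1],y[0])-YAW)
    print(round(s["time_s"],2),"phi",round(phi,3),round(a,3),"ex N y Tn Ty",np.round(f,2),"off",np.round([off,yo,dz],4),"z",s["eef_pos"][2].round(4))
    off+=np.clip(f[0]/6000,-.0005,.0005); yo+=np.clip(f[2]/6000,-.0005,.0005)
    if f[1]>9: dz+=.0003
    if f[1]<4.5: dz-=.0002
    if f[3]>.27 or (phi>1.52 and f[3]>float(sys.argv[7])) or f[1]>13: print("STOP");break
    phi+=step
E
python3 turn.py 0 .24 .08 -.0011 .0007 0 .2
```

```text
16.93 phi 0.0 0.0 ex N y Tn Ty [-1.58  8.96 -1.4  -0.03  0.92] off [-0.0011  0.0007  0.    ] z 0.1309
17.31 phi 0.08 0.08 ex N y Tn Ty [-0.49  8.08 -0.44 -0.06  0.68] off [-0.0014  0.0005  0.    ] z 0.1309
17.68 phi 0.16 0.16 ex N y Tn Ty [ 0.46  7.75  0.43 -0.05  0.62] off [-0.0014  0.0004  0.    ] z 0.1309
18.06 phi 0.24 0.24 ex N y Tn Ty [ 0.01  7.49  0.25 -0.06  0.58] off [-0.0014  0.0005  0.    ] z 0.1309
```

```bash
sed -i 's/f\[3\]>/abs(f[3])>/g' turn.py; python3 turn.py .32 1.55 .08 -.0014 .0005 0 .2
```

```text
18.43 phi 0.32 0.32 ex N y Tn Ty [ 1.62  7.17 -0.6  -0.04  0.55] off [-0.0014  0.0005  0.    ] z 0.1309
18.81 phi 0.4 0.4 ex N y Tn Ty [-0.12  7.78  0.01 -0.05  0.62] off [-0.0011  0.0004  0.    ] z 0.1309
19.18 phi 0.48 0.48 ex N y Tn Ty [ 0.78  7.22 -0.89 -0.06  0.55] off [-0.0011  0.0004  0.    ] z 0.1309
19.56 phi 0.56 0.56 ex N y Tn Ty [ 0.86  7.8   0.39 -0.03  0.59] off [-0.001   0.0003  0.    ] z 0.1309
19.93 phi 0.64 0.64 ex N y Tn Ty [ 0.1   6.84 -0.07 -0.05  0.49] off [-0.0009  0.0003  0.    ] z 0.1308
20.31 phi 0.72 0.72 ex N y Tn Ty [ 0.78  6.47 -0.6  -0.08  0.47] off [-0.0009  0.0003  0.    ] z 0.1308
20.68 phi 0.8 0.8 ex N y Tn Ty [ 0.28  6.75 -0.04 -0.06  0.45] off [-0.0007  0.0002  0.    ] z 0.1308
21.06 phi 0.88 0.88 ex N y Tn Ty [ 0.66  7.01 -0.41 -0.05  0.47] off [-0.0007  0.0002  0.    ] z 0.1308
21.43 phi 0.96 0.96 ex N y Tn Ty [ 0.32  6.81 -0.55 -0.05  0.52] off [-0.0006  0.0001  0.    ] z 0.1308
21.81 phi 1.04 1.04 ex N y Tn Ty [ 0.47  6.75 -0.34 -0.06  0.49] off [-0.0005  0.      0.    ] z 0.1308
22.18 phi 1.12 1.12 ex N y Tn Ty [ 0.02  6.41 -0.84 -0.05  0.5 ] off [-0.0004 -0.      0.    ] z 0.1308
22.56 phi 1.2 1.2 ex N y Tn Ty [ 0.23  6.93 -0.84 -0.03  0.47] off [-0.0004 -0.0002  0.    ] z 0.1308
22.93 phi 1.28 1.28 ex N y Tn Ty [ 0.69  6.35  0.27 -0.05  0.33] off [-0.0004 -0.0003  0.    ] z 0.1308
23.31 phi 1.36 1.36 ex N y Tn Ty [ 0.78  6.67 -1.19 -0.07  0.42] off [-0.0003 -0.0003  0.    ] z 0.1308
23.68 phi 1.44 1.44 ex N y Tn Ty [-0.25  6.53 -1.04 -0.04  0.51] off [-0.0002 -0.0005  0.    ] z 0.1308
24.06 phi 1.52 1.52 ex N y Tn Ty [ 0.04  6.91 -0.14 -0.06  0.47] off [-0.0002 -0.0006  0.    ] z 0.1308
```

Passed without jamming. I continue in fine steps to feel the end stop.

```bash
python3 turn.py 1.55 1.78 .025 -.0002 -.0006 0 .14
```

```text
24.43 phi 1.55 1.55 ex N y Tn Ty [-0.33  7.2  -1.05 -0.05  0.47] off [-0.0002 -0.0006  0.    ] z 0.1308
24.81 phi 1.575 1.575 ex N y Tn Ty [ 0.69  6.7   0.69 -0.05  0.37] off [-0.0003 -0.0008  0.    ] z 0.1308
25.18 phi 1.6 1.6 ex N y Tn Ty [ 0.22  6.3  -1.29 -0.07  0.46] off [-0.0001 -0.0007  0.    ] z 0.1308
25.56 phi 1.625 1.625 ex N y Tn Ty [-0.48  7.15  0.37 -0.06  0.45] off [-0.0001 -0.0009  0.    ] z 0.1308
25.93 phi 1.65 1.65 ex N y Tn Ty [0.29 6.15 0.07 0.03 0.4 ] off [-0.0002 -0.0008  0.    ] z 0.1308
26.31 phi 1.675 1.675 ex N y Tn Ty [-0.75  7.19 -0.62  0.07  0.44] off [-0.0001 -0.0008  0.    ] z 0.1308
26.68 phi 1.7 1.7 ex N y Tn Ty [ 0.44  6.71 -0.39  0.12  0.34] off [-0.0003 -0.0009  0.    ] z 0.1308
27.06 phi 1.725 1.725 ex N y Tn Ty [0.23 6.86 0.16 0.14 0.39] off [-0.0002 -0.001   0.    ] z 0.1308
STOP
```

The end stop is felt: torque rises from 1.63 rad by 0.2 N m. I ease the press, release and retreat.

Run:
```python
from h import *
ey=np.cross(Z,u);yo=-.001*ey
def go(phi,l,sp):
    p,o=pose(.015,phi,.0165+l,-.0002); return r.move_straight(p+yo,o,speed=sp)
for l in(.0006,.0012,.0018):
    go(1.725,l,.01); r.hold(.1); s=r.read_state(); print(l,np.round(comp(s,.015),2),s["eef_pos"][2])
command_gripper(.04,20); st("open")
go(1.725,.03,.05); go(1.725,.12,.12); st("up")
r.reach([.40,-.037,.30],r.read_state()["eef_rot"])
s=np.array(r.read_state()["joint_positions"]); s[0]=.75; r.movej(s); st("away")
p,d=optics.get_image("top");q,e=optics.get_image("scene");np.savez("top1.npz",p=p,d=d);np.savez("scene1.npz",p=q,d=e)
cv2.imwrite("pics/a3.png",np.hstack([cv2.resize(p[155:305,180:330],(400,400)),cv2.resize(q[140:290,180:330],(400,400))])[...,::-1])
c,N,Q,P=fit("top",p,d,(225,300,165,240),.08); print("N",N,"ang",np.arccos(N[2]),"pitch",np.arctan2(N@u,N[2]),len(Q))
```

```text
0.0006 [ 3.81  5.61  0.94  0.18 -0.24] 0.13081893501044178
0.0012 [ 6.06  2.03  0.45  0.21 -0.5 ] 0.13097251832590132
0.0018 [ 6.77  0.34  0.9   0.2  -0.56] 0.1313615866074235
open 28.52 p [ 0.4822 -0.053   0.1308] F [ 0.05  0.06 -0.96] T [ 0.041 -0.02  -0.007] w 0.0402 gf 0.0
up 30.13 p [ 0.4838 -0.0531  0.2483] F [ 0.44  0.28 -0.47] T [-0.014 -0.019 -0.006] w 0.0402 gf 0.0
away 32.08 p [0.2377 0.3238 0.2997] F [-0.13 -0.1   0.43] T [ 0.049 -0.032  0.014] w 0.0398 gf 0.0
N [ 0.04726831 -0.00400182  0.99887421] ang 0.047455218487578193 pitch 0.047454616756821645 4690
```

View pics/a3.png

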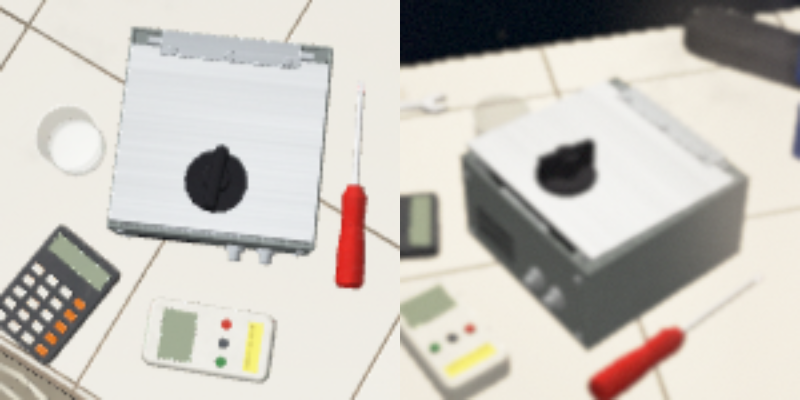

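The hatch lies at 0.047 rad (latched), the wings point fore-aft at top crop (217,180), and the beaker, screwdriver and meter stand where they were. I hand in.

```bash
python3 -c "
from workcell import r
print(r.finish_job())"
```

```text
the job is handed in; nothing more can be done
None
```

The hatch is closed and latched: after release it stood at about 0.047 rad, the knob had been turned to its end stop (about 1.72 rad), the beaker, screwdriver and meter looked unmoved in the last pictures, and the job was handed in at about 32 s.

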